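# Meter one bay of slugs from a gravity magazine

## Task

Slide the magazine's bottom gate just part-way open, so that only the three aluminium slugs in the bay away from the gate's handle drop into the tray below while the other three stay up in their bay, then slide the gate fully shut again. Leave the tray where it is and do not disturb the other things on the bench.

Things in the scene. Friction and masses are not known exactly. Their poses are not given: they have to be found in the camera images.
- feeder: Gravity magazine fixed to the bench: green hopper on a dark four-legged stand (206 mm in x, 236 in y, up to 111 mm high). Origin on the bench under the hopper's centre; z up; +y is the way the gate opens, towards its handle. Hopper 112 to 215 mm above the bench, outside 84 (x) by 104 mm (y), open top, a 19 mm sight slot per bay on +x. A 16 mm divider at y = 0 makes two bays side by side in y.
- bay_first (a point): Floor centre (gate's top face, 110 mm above the bench) of the bay away from the handle: 72 (feeder x) by 38 mm (y), feeder y = -46 to -8 mm. It is the first one uncovered as the gate opens.
- bay_second (a point): Floor centre of the bay next to the handle, same size, feeder y = +8 to +46 mm. Its three slugs must stay.
- gate (a joint): Bottom gate, a 6 mm steel plate, floor of both bays: metres drawn out towards feeder +y; 0 = shut (stop), 0.1 = fully open (stop). Its trailing edge is at feeder y = -50 mm + value: 42 mm clears all of the bay away from the handle; from 42 to 58 mm the edge is under the divider. Starts shut or ajar by up to 12 mm, drags with about 2 to 5 N, stays where left.
- gate_handle (a point): Gate's handle: upright steel plate 50 (feeder x) by 12 mm (feeder y), 110 to 200 mm above the bench; this point is at its middle, 175 mm above the bench, and moves with the gate. Shut, it is at feeder y = +150 mm, 92 mm clear of the hopper. A 10 mm deep step lies at its foot outside, up to 124 mm high. Push it on either face or pinch it from above.
- tray: Open black plastic tray, loose on the bench under the hopper, between the stand's legs: 140 (its x) by 170 (its y) by 60 mm high, walls 4 mm; origin at the centre of its underside. Already where it should be.
- slug_a1_center (a point): Centre of a plain aluminium slug, a bar 32 mm in diameter and 60 mm long, 130 g, lying along the feeder's x; one of three stacked in the bay away from the gate's handle (number 1 from the bottom).
- slug_a2_center (a point): Centre of a plain aluminium slug, a bar 32 mm in diameter and 60 mm long, 130 g, lying along the feeder's x; one of three stacked in the bay away from the gate's handle (number 2 from the bottom).
- slug_a3_center (a point): Centre of a plain aluminium slug, a bar 32 mm in diameter and 60 mm long, 130 g, lying along the feeder's x; one of three stacked in the bay away from the gate's handle (number 3 from the bottom).
- slug_b1_center (a point): Centre of a plain aluminium slug, a bar 32 mm in diameter and 60 mm long, 130 g, lying along the feeder's x; one of three stacked in the bay next to the gate's handle (number 1 from the bottom).
- slug_b2_center (a point): Centre of a plain aluminium slug, a bar 32 mm in diameter and 60 mm long, 130 g, lying along the feeder's x; one of three stacked in the bay next to the gate's handle (number 2 from the bottom).
- slug_b3_center (a point): Centre of a plain aluminium slug, a bar 32 mm in diameter and 60 mm long, 130 g, lying along the feeder's x; one of three stacked in the bay next to the gate's handle (number 3 from the bottom).
- grease_can_center (a point): Centre of a bystander: closed steel can, 72 mm in diameter, 110 mm high, upright on the bench.
- pedal: Bystander: black foot-pedal switch, 150 (x) by 100 (y) by about 70 mm high; origin at the centre of its underside.
- wrench: Bystander: steel wrench 200 mm long lying on the bench along its x; origin under its middle.
Mind the look-alikes: they are no part of the job. What is shaped like the tray but blue or yellow is not meant.

How it is judged:
By the outcome, as a careful person would: the job done as asked, in the order asked, and still so for the second after the job is handed in, with the robot touching nothing.
It also fails if it takes over 48 s, if anything falls off the work surface, if the arm or the gripper's body presses on something with over 40 N, if the wrist force passes 120 N, or if a joint passes its speed limit or range.

## Robot

A 6-joint arm with a two-finger parallel gripper is mounted at the origin on the work surface. World frame = base frame: x ahead of the robot, y to its left, z up, the work surface at z = 0. Lengths are in m, angles in rad, forces in N, time in s.
With the tool pointing down it reaches from about 0.325 to 0.775 m from the base axis. Payload 5.5 kg.
Tool frame: the origin (TCP) lies midway between the tips of the shut fingers; the grasp point (between the pads) lies 19 mm behind it; x points along the fingers, y is the direction in which the jaws open and shut, and the axes are right-handed (so a half turn about x gives the same grasp; the last joint's range is limited). The gripper opens to 85 mm and grips with 20 to 120 N. Pads are 22 mm wide; open, the fingers measure 114 mm over their backs; the gripper's body (76 mm by 85 mm) begins 54 mm behind the grasp point. The pads swing forward as they close: fully open they stand 13 mm farther back than shut.
Start: joints at [-1.207, 0.091, 1.231, -0, 1.82, -0.057], TCP at [0.245, -0.548, 0.231] pointing down, gripper open.
Joint ranges: [-2.87, 2.87], [-0.86, 2.18], [0.17, 2.46], [-1.51, 4.65], [0.06, 2.69], [-2.65, 2.65]. Speed limits (rad/s): [2.57, 2.57, 3.01, 3.14, 3.14, 3.14].

## Interface

Orientations are given as a unit quaternion [x, y, z, w].
In Python, from plant import manip gives the robot as it stands.
- The arm moves only by the tool carry_out, never from a script. Its arguments are lists of equal length, an entry for each row: "gripper": the closure, from -1 (fully open) to 1 (shut); "xyz": the shift along the tool's x, y, z scaled (see below), a list of three; "spin": the turn about the tool's x scaled (see below). In form: {"gripper": [gripper, ...], "xyz": [[dx, dy, dz], ...], "spin": [spin, ...]}. A call has 1 to 8 rows; each row shifts and turns the commanded pose from where the row before left it, along the tool's axes as they then stand; what a row does not reach is not made up. The controller multiplies each number of a shift by 0.04 m and each number of a turn by 6 degrees. A row lasts 1/12 s, in which the tool goes at most 41.7 mm and 7.16 degrees, less where a joint would pass 70% of its speed; a pose out of reach is approached as far as the arm can. A call with a number of a shift or a turn outside -1 to 1 is refused whole. A call with a gripper value outside its range is refused whole. The fingers move at their own pace and stop on an object; "newtons" is the grip in N (left out, the last holds). Time passes only in rows, so rows that do not move let the fingers close. It gives the time, the measured TCP pose, the force and the opening at its end, in the units of the state.
- manip.observe(): the state, without advancing time (a new reading comes with each control period).
- manip.snapshot(name): name is "side" or "top"; returns a dict with "pixels" (384x512x3 uint8, red, green, blue), "camera_matrix" (3x3 intrinsics, pixels), "R" (3x3) and "t" (3): a world point X has camera coordinates R X + t. Camera axes: x right, y down, z forward; pixel columns grow to the right and rows downward; lengths in m; the calibration is good to about 2 mm. A picture is of the moment at which its call begins. There is no depth.
- manip.finish_job(): hands the job in, once; it reports no verdict.
The state is a dict: "t": time; "joints": joint angles; "joint_vel": joint speeds; "tau": joint torques, N m; "tcp_pos": TCP position; "tcp_rot": TCP orientation; "wrist_force": force on the tool from outside, world axes, zero at the start; "moment": the same for the moment, N m; "gripper_width": finger opening in m.
Only numpy, scipy, OpenCV 4.12 (cv2) and the standard library are available. Lean on these libraries where they do the work, as an engineer would, in place of code of your own. Each camera call takes 0.05 s, during which the arm holds its last target.

## Working session

There is one attempt and no reset: what is moved stays moved. The work goes in short steps, Python scripts to look and compute and a tool call to move; the robot and the scene stay as the last step left them, time stands still between calls to the robot, and variables do not carry over. Pictures are saved under pics/ and viewed, and the job is handed in when it is done.

Besides the shell and the picture viewer there is one more tool, called after ">>>" by a JSON object that holds its "method" and its "body". carry_out: Moves the arm, as the interface text tells. Its arguments: {"type":"object","properties":{"gripper":{"type":"array","items":{"type":"number"}},"xyz":{"type":"array","items":{"type":"array","items":{"type":"number","minimum":-1,"maximum":1}}},"spin":{"type":"array","items":{"type":"number","minimum":-1,"maximum":1}},"newtons":{"type":"number"}},"required":["gripper","xyz","spin"]}

```bash
mkdir -p pics
python3 - <<'E'
from plant import manip
import cv2,numpy as np,json
print(manip.observe())
for n in("side","top"):
    s=manip.snapshot(n)
    cv2.imwrite(f"pics/{n}0.png",s["pixels"][:,:,::-1])
    np.savez(f"{n}.npz",K=s["camera_matrix"],R=s["R"],t=s["t"])
    print(n,s["camera_matrix"],s["R"],s["t"])
E
```

```text
{'t': 0.0, 'joints': array([-1.20669978e+00,  9.18661823e-02,  1.23190232e+00, -1.13641862e-05,
        1.81980346e+00, -5.67170720e-02]), 'joint_vel': array([-0.00103375,  0.0002618 , -0.00037308, -0.00166979,  0.00049206,
        0.00022435]), 'tau': array([ 1.01274311e-04, -4.58734846e+01, -4.18018806e+01,  5.44228828e-05,
        1.17086465e-02, -1.67711681e-05]), 'tcp_pos': array([ 0.24498459, -0.54739044,  0.23013721]), 'tcp_rot': array([-0.69140116, -0.14837465,  0.69162311, -0.14699275]), 'wrist_force': array([ 0.5413163 , -0.14309691, -0.03580875]), 'moment': array([-0.01588457,  0.02434265,  0.00727334]), 'gripper_width': 0.08555732791707776}
side [[477.20661385   0.         259.67325516]
 [  0.         477.20661385 190.21959728]
 [  0.           0.           1.        ]] [[-0.85022644 -0.5262358   0.01381585]
 [-0.41803402  0.6589912  -0.62528246]
 [ 0.31994149 -0.53740718 -0.78027621]] [0.40773104 0.39372048 1.40968602]
top [[496.06707692   0.         250.88654016]
 [  0.         496.06707692 190.48869759]
 [  0.           0.           1.        ]] [[ 1.07466304e-01 -9.94208535e-01  6.18947114e-04]
 [-9.67271637e-01 -1.04698526e-01 -2.31135887e-01]
 [ 2.29862075e-01  2.42406295e-02 -9.72921281e-01]] [-0.15653274  0.56965596  1.39878037]
```

View pics/side0.png

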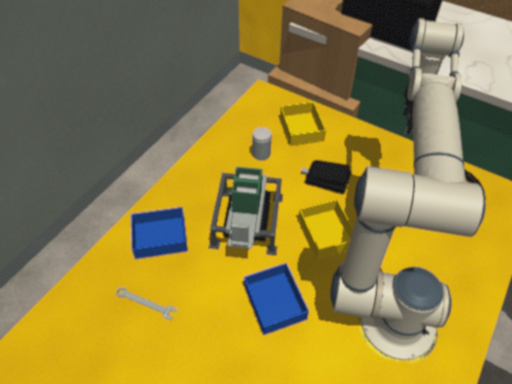

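View pics/top0.png

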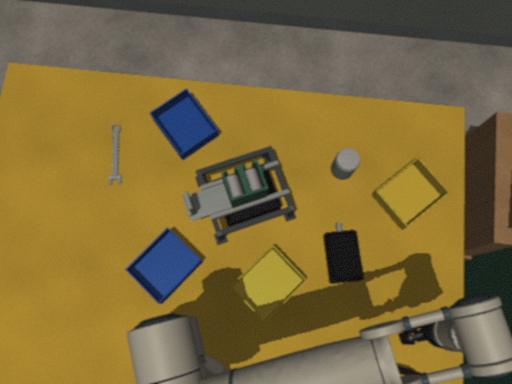

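Run:
```python
import cv2
a=cv2.imread("pics/top0.png")[140:250,175:305]
cv2.imwrite("pics/topc.png",cv2.resize(a,None,fx=6,fy=5.4545*1.1/1.1,interpolation=cv2.INTER_CUBIC) if 0 else cv2.resize(a,None,fx=5,fy=5,interpolation=cv2.INTER_CUBIC))
a=cv2.imread("pics/side0.png")[155:265,195:295]
cv2.imwrite("pics/sidec.png",cv2.resize(a,None,fx=5,fy=5,interpolation=cv2.INTER_CUBIC))
```

```text
(no output)
```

View pics/topc.png

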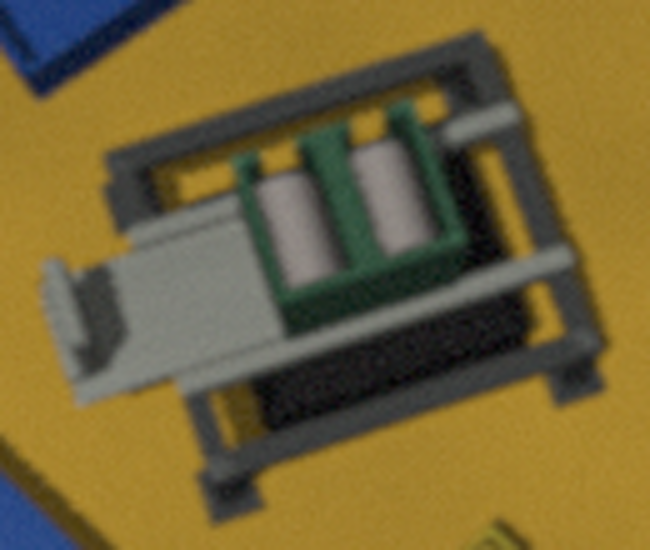

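View pics/sidec.png

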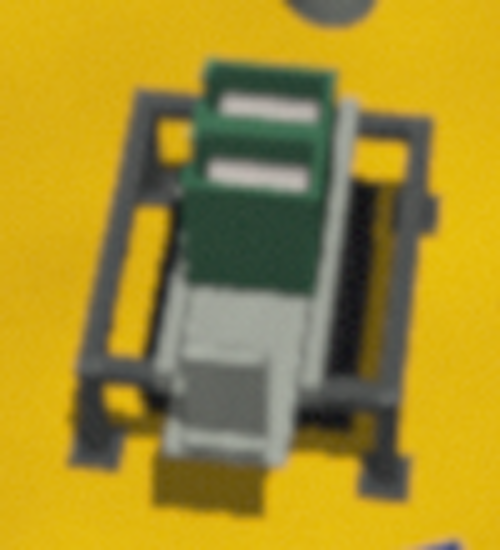

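```bash
cat > fit.py <<'E'
import numpy as np
from scipy.optimize import least_squares
C={n:np.load(n+".npz") for n in("top","side")}
def proj(n,X):
    c=C[n];p=np.atleast_2d(X)@c["R"].T+c["t"];p=p@c["K"].T;return p[:,:2]/p[:,2:]
def ray(n,uv,z):
    c=C[n];d=c["R"].T@np.linalg.solve(c["K"],[*uv,1]);o=-c["R"].T@c["t"];return o+d*(z-o[2])/d[2]
def W(p,X):
    c,s=np.cos(p[2]),np.sin(p[2]);X=np.atleast_2d(X)
    return np.c_[p[0]+c*X[:,0]-s*X[:,1],p[1]+s*X[:,0]+c*X[:,1],X[:,2]]
E
cat > f1.py <<'E'
from fit import *
T=lambda a:np.array(a)/5+[175,140]-.4
S=lambda a:np.array(a)/5+[195,155]-.4
h=np.array([[.042,.052,.215],[.042,-.052,.215],[-.042,-.052,.215],[-.042,.052,.215]])
st=np.array([[.103,.118,.111],[.103,-.118,.111],[-.103,-.118,.111],[-.103,.118,.111]])
to=T([[237,155],[405,100],[465,240],[288,300]])
so=S([[208,62],[335,70],[325,178],[187,185]])
tst=T([[106,155],[485,33],[605,350],[208,480]])
sst=S([[82,360],[137,90],[433,118],[402,392]])
f=lambda p:np.r_[(proj("top",W(p,h))-to).ravel(),(proj("side",W(p,h))-so).ravel(),(proj("top",W(p,st))-tst).ravel(),(proj("side",W(p,st))-sst).ravel()]
r=least_squares(f,[.5,0,.2],loss="soft_l1");print(r.x,np.degrees(r.x[2]));print(np.round(f(r.x).reshape(-1,2),1))
np.save("pose.npy",r.x)
E
python3 f1.py
```

```text
[ 0.57572046 -0.07747774  0.43575334] 24.966827190954028
[[ -1.2   0.7]
 [  2.1  -0.3]
 [  0.4   0.5]
 [ -1.5   0.8]
 [ -5.   24.4]
 [-25.3  -2.8]
 [  3.2 -21.8]
 [ 26.9   2.6]
 [ -1.1  -1.8]
 [  0.1  -2.4]
 [  0.2  -0.4]
 [  0.4   0.2]
 [ -1.5   0.2]
 [  0.2  -2.6]
 [  1.1  -2.3]
 [  0.5   0.8]]
```

```bash
sed -i 's/so=.*/so=S([[187,185],[208,62],[335,70],[325,178]])/' f1.py; python3 f1.py
python3 - <<'E'
import sys;sys.argv=['x']
from fit import *
p=np.load("pose.npy")
# handle top face for various values
for g in(0,.006,.012):
    X=np.array([[sx*.025,.15+g+sy*.006,.2] for sx in(1,-1) for sy in(1,-1)])
    print(g,((proj("top",W(p,X))-[175,140])*5).round().tolist(),((proj("side",W(p,X))-[195,155])*5).round().tolist())
X=np.array([[sx*.025,.156,.124] for sx in(1,-1)])
print(W(p,[0,.15,.175]),W(p,[0,.21,.2]))
E
```

```text
[ 0.57551079 -0.07748431  0.44095237] 25.26470989371312
[[-1.2  0.9]
 [ 1.9 -0.3]
 [ 0.4  0.4]
 [-1.4  1. ]
 [-0.7 -0.1]
 [ 0.1 -1.1]
 [ 1.2 -0.2]
 [-0.6  4. ]
 [-1.2 -1.5]
 [-0.1 -2.4]
 [ 0.3 -0.6]
 [ 0.6  0.5]
 [-1.2  0.4]
 [ 0.1 -2.5]
 [ 1.  -2.4]
 [ 0.8  0.7]]
0 [[56.0, 255.0], [78.0, 248.0], [84.0, 342.0], [106.0, 335.0]] [[185.0, 341.0], [188.0, 324.0], [270.0, 349.0], [273.0, 332.0]]
0.006 [[45.0, 259.0], [67.0, 252.0], [73.0, 345.0], [95.0, 338.0]] [[183.0, 349.0], [186.0, 332.0], [269.0, 358.0], [271.0, 341.0]]
0.012 [[35.0, 262.0], [56.0, 255.0], [63.0, 349.0], [84.0, 342.0]] [[181.0, 358.0], [185.0, 341.0], [267.0, 366.0], [270.0, 349.0]]
[[0.51149065 0.05816753 0.175     ]] [[0.48588259 0.11242826 0.2       ]]
```

```bash
cat > st.py <<'E'
from plant import manip
from fit import *
from scipy.spatial.transform import Rotation as Ro
def go(g,z):
    p=np.load("pose.npy");o=manip.observe();R=Ro.from_quat(o["tcp_rot"]).as_matrix()
    print("t",o["t"],o["tcp_pos"].round(4),"F",o["wrist_force"].round(1),"w",round(o["gripper_width"],4),"j",o["joints"].round(2));print("R",R.round(3).tolist())
    fy=p[2]+np.pi/2; ty=np.arctan2(R[1,1],R[0,1]); d=(ty-fy+np.pi/2)%np.pi-np.pi/2
    print("spin deg needed about tool x (cw)",np.degrees(d),"units",np.degrees(d)/6)
    tg=W(p,[0,.15+g,z])[0];e=tg-o["tcp_pos"];print("target",tg.round(4),"world err",e.round(4),"tool units now",(R.T@e/.04).round(2))
    R2=R@Ro.from_euler('x',d).as_matrix();print("tool units after spin",(R2.T@e/.04).round(2),"tool y in feeder",(R2[:,1]@[np.cos(fy),np.sin(fy),0]).round(4))
    c=np.array([[np.cos(p[2]),-np.sin(p[2])],[np.sin(p[2]),np.cos(p[2])]]);print("tcp feeder xy",(c.T@(o["tcp_pos"][:2]-p[:2])).round(4),"F feeder",(c.T@o["wrist_force"][:2]).round(2))
E
python3 -c "
from st import *
go(.006,.30)"
python3 - <<'E'
from fit import *
import cv2
p=np.load("pose.npy")
out=[]
for g in(0,.006,.012):
  row=[]
  for n,o,sz in(("top",(175,140),None),("side",(195,155),None)):
    a=cv2.imread(f"pics/{n}0.png")[o[1]:o[1]+110,o[0]:o[0]+100]
    k=8
    a=cv2.resize(a,None,fx=k,fy=k,interpolation=cv2.INTER_CUBIC)
    X=[[.025,.156+g,.2],[-.025,.156+g,.2],[-.025,.144+g,.2],[.025,.144+g,.2]]
    q=((proj(n,W(p,X))-o+.5)*k).astype(int);cv2.polylines(a,[q],1,(0,0,255),1)
    X=[[.025,.156+g,.2],[.025,.156+g,.124],[-.025,.156+g,.124],[-.025,.156+g,.2]]
    q=((proj(n,W(p,X))-o+.5)*k).astype(int);cv2.polylines(a,[q],0,(255,0,255),1)
    row.append(a[240:640,0:260] if n=="top" else a[480:880,180:440])
  out.append(np.vstack(row)[::1])
cv2.imwrite("pics/ov.png",cv2.resize(np.hstack(out),(780,800))[:, :][:800])
im=np.hstack(out);cv2.imwrite("pics/ovt.png",im[:400]);cv2.imwrite("pics/ovs.png",im[400:])
E
```

```text
t 0.1 [ 0.245  -0.5474  0.2303] F [ 0.3  0.7 -0.9] w 0.0858 j [-1.21  0.09  1.23  0.    1.82 -0.06]
R [[-0.001, 0.408, -0.913], [0.002, -0.913, -0.408], [-1.0, -0.002, -0.0]]
spin deg needed about tool x (cw) -1.1548805888069162 units -0.19248009813448605
target [0.5089 0.0636 0.3   ] world err [0.2639 0.611  0.0697] tool units now [ -1.72 -11.25 -12.26]
tool units after spin [ -1.72 -11.   -12.49] tool y in feeder -1.0
tcp feeder xy [-0.4995 -0.2839] F feeder [0.58 0.55]
```

View pics/ovt.png

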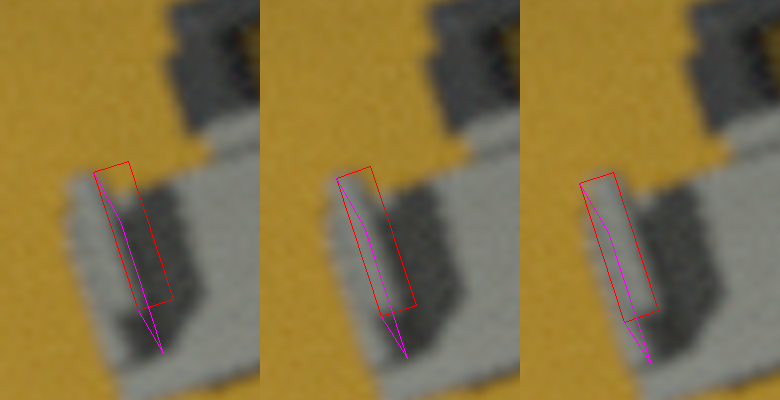

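View pics/ovs.png

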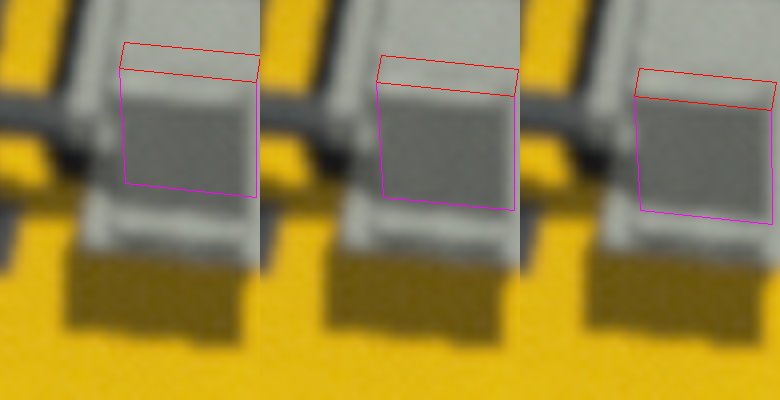

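```bash
cat > wf.py <<'E'
from fit import *
import cv2,sys
def wire(p,g,tag,src="0"):
  box=lambda x0,x1,y0,y1,z:[[x1,y1,z],[x0,y1,z],[x0,y0,z],[x1,y0,z]]
  P=[(box(-.042,.042,-.052,.052,.215),(0,0,255)),(box(-.103,.103,-.118,.118,.111),(255,0,0)),(box(-.103,.103,-.118,.118,0),(255,255,0)),(box(-.025,.025,.144+g,.156+g,.2),(255,0,255)),(box(-.025,.025,.156+g,.156+g,.124),(255,0,255)),(box(-.042,.042,-.052,.052,.112),(0,160,255))]
  k=6
  for n,o in(("top",(175,140)),("side",(195,160))):
    a=cv2.imread(f"pics/{n}{src}.png")[o[1]:o[1]+100,o[0]:o[0]+130]
    a=cv2.resize(a,None,fx=k,fy=k,interpolation=cv2.INTER_CUBIC)
    for X,c in P:
      q=((proj(n,W(p,X))-o+.5)*k).round().astype(int);cv2.polylines(a,[q],1,c,1)
    cv2.imwrite(f"pics/w{n}{tag}.png",a)
E
python3 -c "
from wf import *
wire(np.load('pose.npy'),.012,'1')"
```

```text
(no output)
```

View pics/wtop1.png

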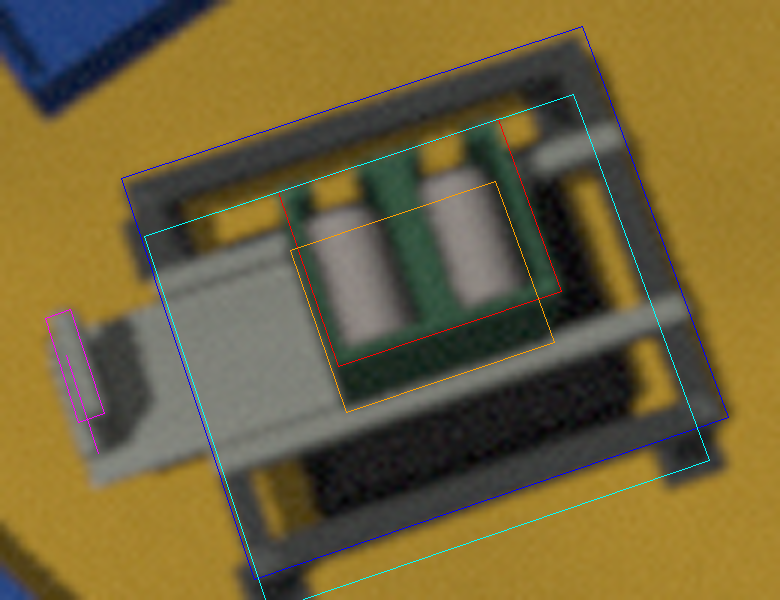

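View pics/wside1.png

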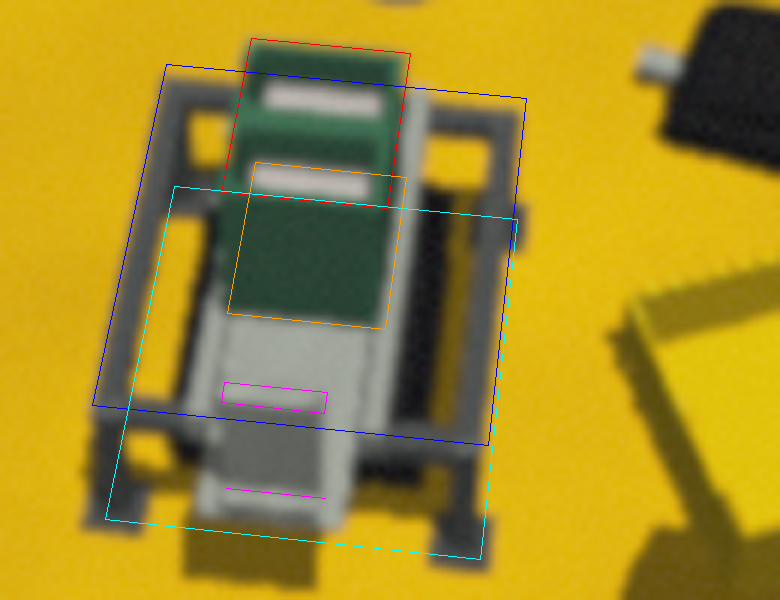

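>>> {"method": "carry_out", "body": {"gripper": [-1,-1,-1,-1,-1,-1,-1,-1], "xyz": [[-0.9,0,0],[-0.82,0,0],[0,-0.4,-0.4],[0,-0.65,-0.75],[0,-0.65,-0.75],[0,-0.65,-0.75],[0,-0.65,-0.75],[0,-0.65,-0.75]], "spin": [-0.19,0,0,0,0,0,0,0]}}

```text
t: 0.77
tcp_pos: [0.3332, -0.343, 0.2995]
tcp_rot: [-0.69, -0.155, 0.69, -0.154]
wrist_force: [0.7, -0.0, 0.3]
gripper_width: 0.0855
```

>>> {"method": "carry_out", "body": {"gripper": [-1,-1,-1,-1,-1,-1,-1,-1], "xyz": [[0,-0.65,-0.75],[0,-0.65,-0.75],[0,-0.65,-0.75],[0,-0.65,-0.75],[0,-0.65,-0.75],[0,-0.65,-0.75],[0,-0.65,-0.75],[0,-0.5,-0.5]], "spin": [0,0,0,0,0,0,0,0]}}

```text
t: 1.43
tcp_pos: [0.4554, -0.0611, 0.2996]
tcp_rot: [-0.69, -0.156, 0.69, -0.155]
wrist_force: [0.2, -0.3, -0.4]
gripper_width: 0.0852
```

```bash
python3 -c "
from st import *
go(.010,.30)"
```

```text
t 1.4333 [ 0.4554 -0.0611  0.2996] F [ 0.2 -0.3 -0.4] w 0.0852 j [-0.21 -0.26  1.44  0.    1.96  0.92]
R [[-0.0, 0.428, -0.904], [0.001, -0.904, -0.428], [-1.0, -0.001, 0.0]]
spin deg needed about tool x (cw) 0.09132772634375586 units 0.01522128772395931
target [0.5072 0.0672 0.3   ] world err [0.0518 0.1283 0.0004] tool units now [-0.01 -2.34 -2.54]
tool units after spin [-0.01 -2.35 -2.54] tool y in feeder -1.0
tcp feeder xy [-0.1016  0.0661] F feeder [ 0.1  -0.36]
```

>>> {"method": "carry_out", "body": {"gripper": [-1,-1,-1,-1,-1,-1,-1,-1], "xyz": [[0,-0.6,-0.65],[0,-0.6,-0.65],[0,-0.6,-0.65],[0,-0.35,-0.4],[0,-0.18,-0.18],[0,0,0],[0,0,0],[0,0,0]], "spin": [0,0,0,0,0,0,0,0]}}

```text
t: 2.1
tcp_pos: [0.5063, 0.0623, 0.3002]
tcp_rot: [-0.69, -0.154, 0.69, -0.154]
wrist_force: [-0.1, 0.1, -0.2]
gripper_width: 0.0853
```

```bash
python3 -c "
from st import *
go(.010,.16)
import cv2
for n in('top','side'):
    cv2.imwrite(f'pics/{n}1.png',manip.snapshot(n)['pixels'][:,:,::-1])
from wf import *
wire(np.load('pose.npy'),.01,'2','1')"
```

```text
t 2.1 [0.5063 0.0623 0.3002] F [-0.1  0.1 -0.2] w 0.0853 j [ 0.06 -0.12  1.32 -0.    1.95  1.19]
R [[-0.0, 0.425, -0.905], [-0.001, -0.905, -0.425], [-1.0, 0.0, 0.0]]
spin deg needed about tool x (cw) -0.08901401945841873 units -0.014835669909736456
target [0.5072 0.0672 0.16  ] world err [ 0.0009  0.0049 -0.1402] tool units now [ 3.5  -0.1  -0.07]
tool units after spin [ 3.5  -0.1  -0.07] tool y in feeder -1.0
tcp feeder xy [-0.0029  0.1559] F feeder [-0.08  0.11]
```

View pics/wtop2.png

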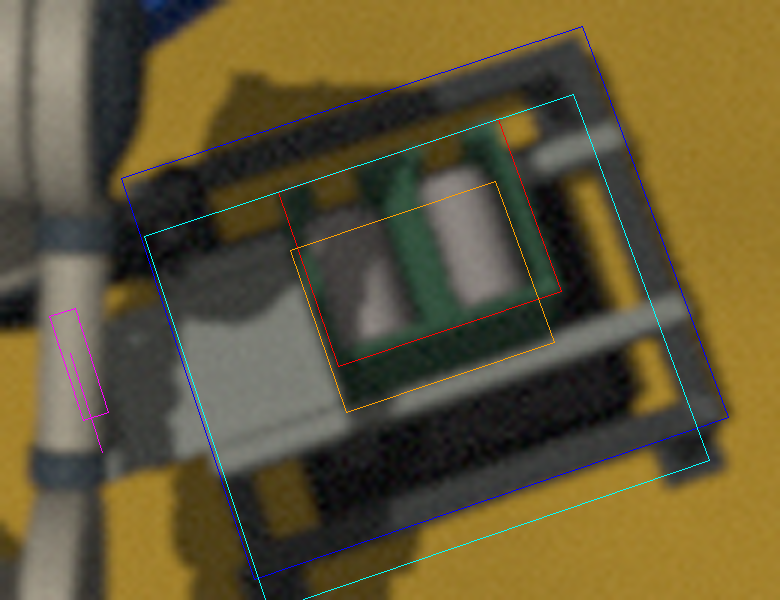

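View pics/wside2.png

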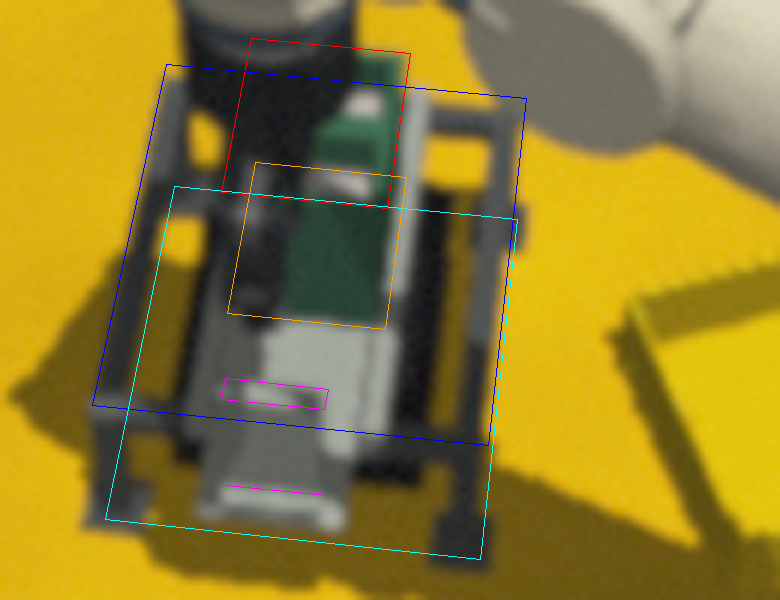

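>>> {"method": "carry_out", "body": {"gripper": [-1,-1,-1,-1,-1,-1,-1,-1], "xyz": [[0.3,-0.1,-0.07],[0.6,0,0],[0.6,0,0],[0.6,0,0],[0.6,0,0],[0.5,0,0],[0.3,0,0],[0,0,0]], "spin": [0,0,0,0,0,0,0,0]}}

```text
t: 2.87
tcp_pos: [0.5057, 0.0678, 0.1561]
tcp_rot: [-0.688, -0.155, 0.692, -0.154]
wrist_force: [0.0, -0.3, -0.2]
gripper_width: 0.0856
```

>>> {"method": "carry_out", "body": {"gripper": [-0.5,0,0.3,0.5,0.7,0.8,0.9,1], "xyz": [[0,0,0],[0,0,0],[0,0,0],[0,0,0],[0,0,0],[0,0,0],[0,0,0],[0,0,0]], "spin": [0,0,0,0,0,0,0,0], "newtons": 40}}

```text
t: 3.53
tcp_pos: [0.5078, 0.0682, 0.1609]
tcp_rot: [0.691, 0.154, -0.69, 0.155]
wrist_force: [0.1, 0.3, 3.0]
gripper_width: 0.0118
```

>>> {"method": "carry_out", "body": {"gripper": [1,1,1,1,1,1], "xyz": [[0,0,0],[0,0,0],[0,0,0],[0,0,0],[0,0,0],[0,0,0]], "spin": [0,0,0,0,0,0]}}

```text
t: 4.03
tcp_pos: [0.5078, 0.0682, 0.1609]
tcp_rot: [0.691, 0.154, -0.689, 0.155]
wrist_force: [0.8, -0.3, 5.1]
gripper_width: 0.0113
```

```bash
python3 -c "
from st import *
go(.010,.16)"
```

```text
t 4.0333 [0.5078 0.0682 0.1609] F [ 0.8 -0.3  5.1] w 0.0113 j [ 0.07 -0.15  1.59 -0.    1.7   1.2 ]
R [[0.002, 0.426, -0.904], [-0.0, -0.904, -0.426], [-1.0, 0.001, -0.001]]
spin deg needed about tool x (cw) -0.020277156532143552 units -0.003379526088690592
target [0.5072 0.0672 0.16  ] world err [-0.0006 -0.001  -0.0009] tool units now [0.02 0.02 0.02]
tool units after spin [0.02 0.02 0.02] tool y in feeder -1.0
tcp feeder xy [0.001  0.1607] F feeder [ 0.56 -0.6 ]
```

>>> {"method": "carry_out", "body": {"gripper": [1,1,1,1,1,1,1,1], "xyz": [[0,-0.1,0],[0,-0.14,0],[0,-0.14,0],[0,-0.14,0],[0,-0.14,0],[0,-0.14,0],[0,-0.1,0],[0,-0.07,0]], "spin": [0,0,0,0,0,0,0,0], "newtons": 50}}

```text
t: 4.7
tcp_pos: [0.492, 0.1018, 0.1609]
tcp_rot: [0.691, 0.153, -0.689, 0.155]
wrist_force: [4.9, -9.1, 4.1]
gripper_width: 0.0117
```

>>> {"method": "carry_out", "body": {"gripper": [1,1,1,1,1,1], "xyz": [[0,0,0],[0,0,0],[0,0,0],[0,0,0],[0,0,0],[0,0,0]], "spin": [0,0,0,0,0,0]}}

```text
t: 5.2
tcp_pos: [0.4918, 0.1022, 0.1609]
tcp_rot: [0.691, 0.153, -0.689, 0.155]
wrist_force: [4.5, -5.4, 5.3]
gripper_width: 0.0116
```

```bash
python3 -c "
from st import *
go(.05,.16)
import cv2
for n in('top','side'):
    cv2.imwrite(f'pics/{n}2.png',manip.snapshot(n)['pixels'][:,:,::-1])
from wf import *
wire(np.load('pose.npy'),.05,'3','2')"
```

```text
t 5.2 [0.4918 0.1022 0.1609] F [ 4.5 -5.4  5.3] w 0.0116 j [ 0.14 -0.18  1.62 -0.    1.7   1.27]
R [[0.003, 0.425, -0.905], [-0.002, -0.905, -0.425], [-1.0, 0.003, -0.002]]
spin deg needed about tool x (cw) -0.08785648717728047 units -0.014642747862880078
target [0.4902 0.1034 0.16  ] world err [-0.0017  0.0012 -0.0009] tool units now [ 0.02 -0.04  0.03]
tool units after spin [ 0.02 -0.04  0.03] tool y in feeder -1.0
tcp feeder xy [0.001  0.1982] F feeder [ 1.73 -6.81]
```

View pics/wtop3.png

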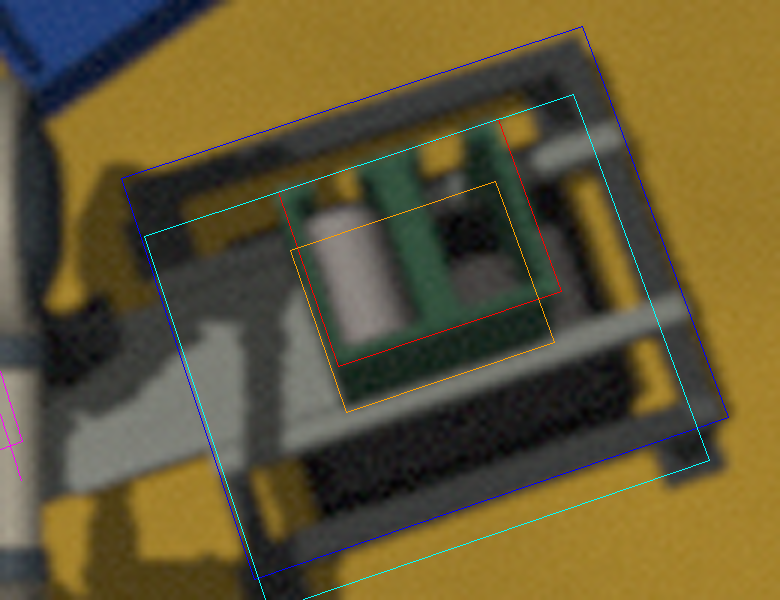

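View pics/wside3.png

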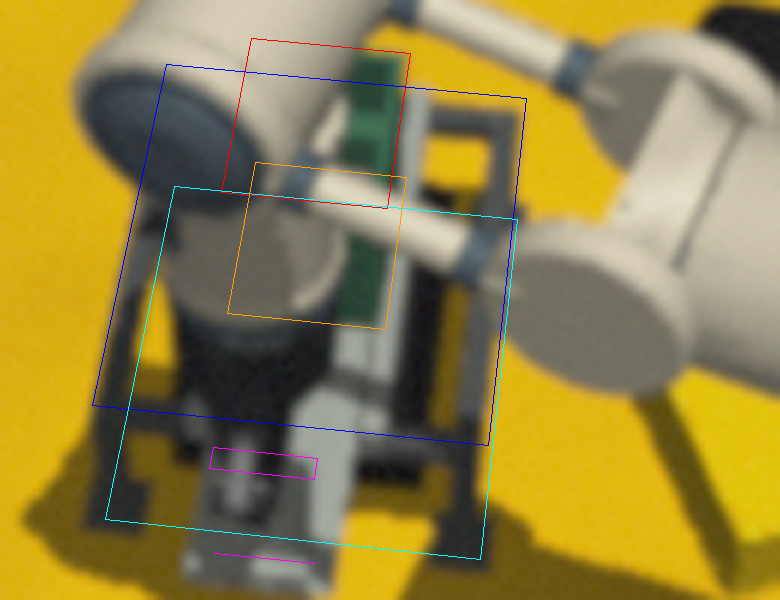

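```bash
python3 -c "
import cv2
a=cv2.imread('pics/top2.png')[155:205,220:280]
a=cv2.convertScaleAbs(a,alpha=2.0,beta=10)
cv2.imwrite('pics/z1.png',cv2.resize(a,None,fx=12,fy=12,interpolation=cv2.INTER_CUBIC))"
```

```text
(no output)
```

View pics/z1.png

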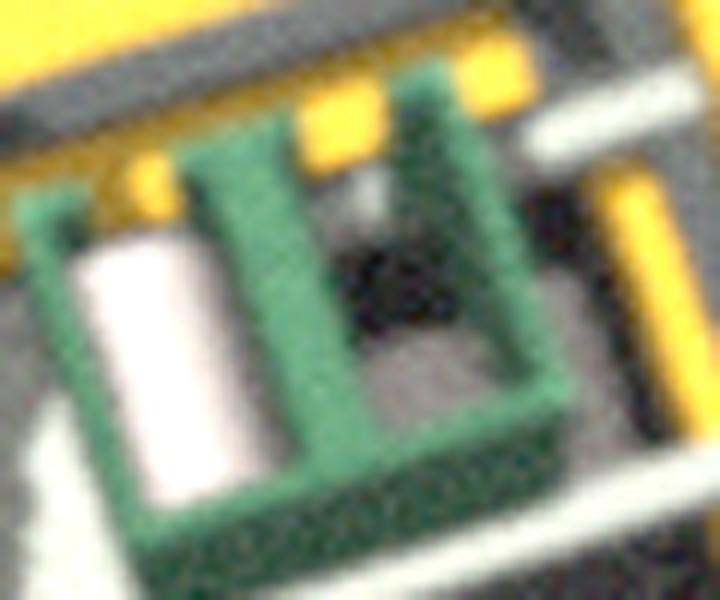

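>>> {"method": "carry_out", "body": {"gripper": [1,1,1,1,1,1,1,1], "xyz": [[0,0.1,0],[0,0.17,0],[0,0.17,0],[0,0.17,0],[0,0.17,0],[0,0.17,0],[0,0.1,0],[0,0.05,0]], "spin": [0,0,0,0,0,0,0,0]}}

```text
t: 5.97
tcp_pos: [0.5092, 0.0651, 0.1609]
tcp_rot: [0.69, 0.156, -0.69, 0.154]
wrist_force: [-5.0, 7.7, 7.3]
gripper_width: 0.0114
```

>>> {"method": "carry_out", "body": {"gripper": [1,1,1,1], "xyz": [[0,0.03,0],[0,0.03,0],[0,0,0],[0,0,0]], "spin": [0,0,0,0]}}

```text
t: 6.3
tcp_pos: [0.5102, 0.063, 0.1609]
tcp_rot: [0.69, 0.156, -0.69, 0.154]
wrist_force: [-4.4, 6.7, 6.7]
gripper_width: 0.012
```

```bash
python3 -c "
from st import *
go(.0,.16)"
```

```text
t 6.3 [0.5102 0.063  0.1609] F [-4.4  6.7  6.7] w 0.012 j [ 0.05 -0.14  1.59  0.    1.7   1.18]
R [[-0.0, 0.428, -0.904], [0.003, -0.904, -0.428], [-1.0, -0.003, -0.001]]
spin deg needed about tool x (cw) 0.06915193982757074 units 0.011525323304595124
target [0.5115 0.0582 0.16  ] world err [ 0.0013 -0.0049 -0.0009] tool units now [0.02 0.12 0.02]
tool units after spin [0.02 0.12 0.02] tool y in feeder -1.0
tcp feeder xy [0.0009 0.155 ] F feeder [-1.07  7.96]
```

>>> {"method": "carry_out", "body": {"gripper": [1,1,1,1], "xyz": [[0,0.04,0],[0,0.04,0],[0,0,0],[0,0,0]], "spin": [0,0,0,0]}}

```text
t: 6.63
tcp_pos: [0.5115, 0.0602, 0.1609]
tcp_rot: [0.69, 0.156, -0.69, 0.154]
wrist_force: [-4.0, 5.7, 6.2]
gripper_width: 0.011
```

>>> {"method": "carry_out", "body": {"gripper": [1,1,1,1], "xyz": [[0,0.03,0],[0,0.02,0],[0,0,0],[0,0,0]], "spin": [0,0,0,0]}}

```text
t: 6.97
tcp_pos: [0.5122, 0.0588, 0.1609]
tcp_rot: [-0.69, -0.157, 0.69, -0.154]
wrist_force: [-4.6, 7.3, 6.0]
gripper_width: 0.0115
```

>>> {"method": "carry_out", "body": {"gripper": [1,1,1,1], "xyz": [[0,0.03,0],[0,0.02,0],[0,0,0],[0,0,0]], "spin": [0,0,0,0]}}

```text
t: 7.3
tcp_pos: [0.5122, 0.0588, 0.1609]
tcp_rot: [-0.689, -0.158, 0.69, -0.153]
wrist_force: [-9.5, 15.7, 8.6]
gripper_width: 0.0115
```

>>> {"method": "carry_out", "body": {"gripper": [1,1,1,1], "xyz": [[0,0.025,0],[0,0.025,0],[0,0,0],[0,0,0]], "spin": [0,0,0,0]}}

```text
t: 7.63
tcp_pos: [0.5122, 0.0588, 0.1609]
tcp_rot: [-0.689, -0.16, 0.69, -0.153]
wrist_force: [-13.4, 22.1, 10.1]
gripper_width: 0.0114
```

>>> {"method": "carry_out", "body": {"gripper": [1,1,1], "xyz": [[0,-0.06,0],[0,-0.05,0],[0,0,0]], "spin": [0,0,0]}}

```text
t: 7.88
tcp_pos: [0.5122, 0.0588, 0.1609]
tcp_rot: [0.69, 0.156, -0.69, 0.154]
wrist_force: [-3.9, 5.6, 6.5]
gripper_width: 0.0115
```

>>> {"method": "carry_out", "body": {"gripper": [0.5,0,-0.5,-1,-1,-1,-1,-1], "xyz": [[0,0,0],[0,0,0],[0,0,0],[0,0,0],[0,0,0],[0,0,0],[0,0,0],[0,0,0]], "spin": [0,0,0,0,0,0,0,0]}}

```text
t: 8.55
tcp_pos: [0.5127, 0.057, 0.16]
tcp_rot: [-0.69, -0.155, 0.69, -0.155]
wrist_force: [-0.9, -0.1, 0.3]
gripper_width: 0.0855
```

>>> {"method": "carry_out", "body": {"gripper": [-1,-1,-1,-1,-1,-1,-1,-1], "xyz": [[-0.3,0,0],[-0.5,0,0],[-0.6,0,0],[-0.7,0,0],[-0.7,0,0],[-0.7,0,0],[-0.3,0,0],[0,0,0]], "spin": [0,0,0,0,0,0,0,0]}}

```text
t: 9.22
tcp_pos: [0.5134, 0.0571, 0.3174]
tcp_rot: [0.693, 0.154, -0.687, 0.155]
wrist_force: [0.6, -0.1, 0.1]
gripper_width: 0.0852
```

>>> {"method": "carry_out", "body": {"gripper": [-1,-1,-1,-1,-1,-1,-1,-1], "xyz": [[0,0.3,0.3],[0,0.65,0.75],[0,0.65,0.75],[0,0.65,0.75],[0,0.65,0.75],[0,0.65,0.75],[0,0.65,0.75],[0,0.3,0.3]], "spin": [0,0,0,0,0,0,0,0]}}

```text
t: 9.88
tcp_pos: [0.4027, -0.1959, 0.3112]
tcp_rot: [-0.69, -0.153, 0.691, -0.153]
wrist_force: [-0.7, -0.2, 0.1]
gripper_width: 0.0852
```

```bash
python3 -c "
from st import *
go(.0,.16)
import cv2
for n in('top','side'):
    cv2.imwrite(f'pics/{n}3.png',manip.snapshot(n)['pixels'][:,:,::-1])
from wf import *
wire(np.load('pose.npy'),.0,'4','3')"
```

```text
t 9.8833 [ 0.4027 -0.1959  0.3112] F [-0.7 -0.2  0.1] w 0.0852 j [-0.53 -0.28  1.44 -0.    1.99  0.61]
R [[-0.002, 0.423, -0.906], [-0.001, -0.906, -0.423], [-1.0, -0.0, 0.002]]
spin deg needed about tool x (cw) -0.21769749306924463 units -0.036282915511540774
target [0.5115 0.0582 0.16  ] world err [ 0.1088  0.2541 -0.1512] tool units now [ 3.77 -4.6  -5.16]
tool units after spin [ 3.77 -4.58 -5.18] tool y in feeder -1.0
tcp feeder xy [-0.2068 -0.0333] F feeder [-0.74  0.18]
```

View pics/wtop4.png

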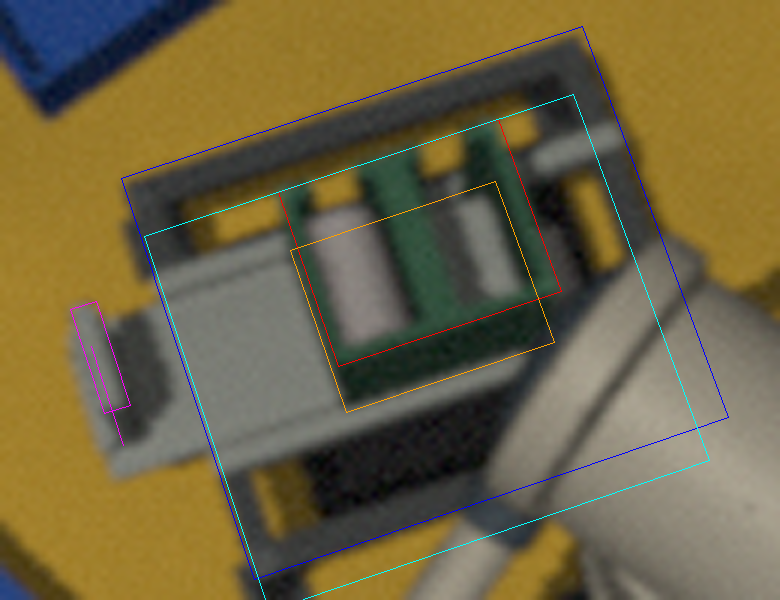

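View pics/wside4.png

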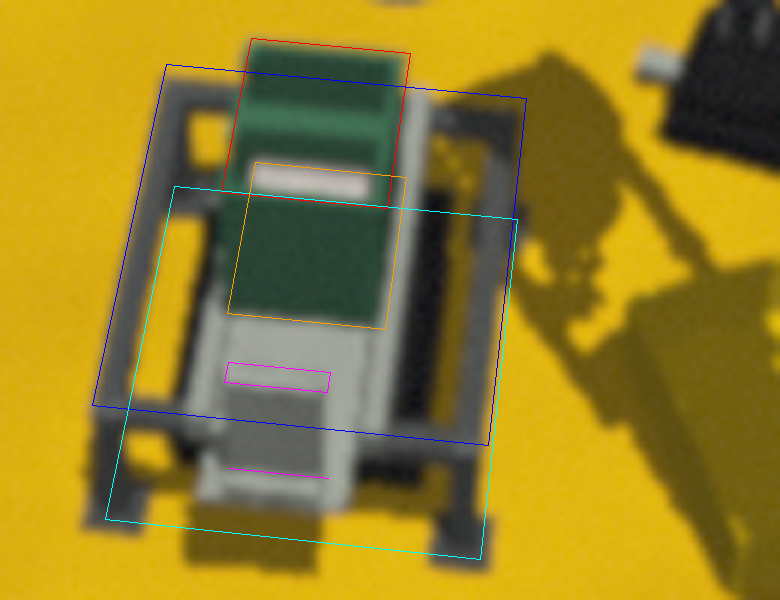

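View pics/top3.png

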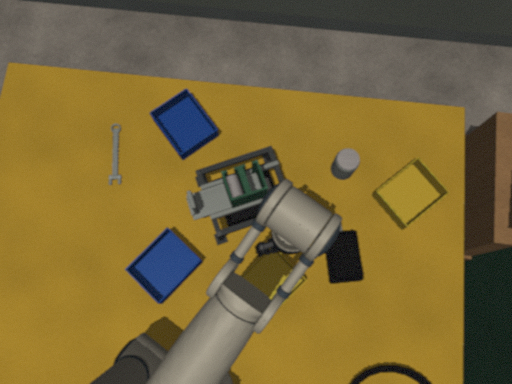

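>>> {"method": "carry_out", "body": {"gripper": [-1,-1,-1,-1,-1,-1,-1,-1], "xyz": [[0,0.3,0.3],[0,0.65,0.7],[0,0.65,0.7],[0,0.65,0.7],[0,0.65,0.7],[0,0.65,0.7],[0,0.3,0.3],[0,0,0]], "spin": [0,0,0,0,0,0,0,0]}}

```text
t: 10.65
tcp_pos: [0.3214, -0.404, 0.31]
tcp_rot: [-0.69, -0.154, 0.691, -0.152]
wrist_force: [1.2, 0.6, -0.7]
gripper_width: 0.0852
```

```bash
python3 -c "
from plant import manip
import cv2
for n in('top','side'):
    cv2.imwrite(f'pics/{n}4.png',manip.snapshot(n)['pixels'][:,:,::-1])
f=lambda s:cv2.imread(s)
a=cv2.convertScaleAbs(f('pics/top4.png')[145:235,185:305],alpha=1.8,beta=15)
b=cv2.convertScaleAbs(f('pics/side4.png')[160:255,205:290],alpha=1.8,beta=15)
cv2.imwrite('pics/z2.png',cv2.resize(a,None,fx=6,fy=6,interpolation=cv2.INTER_CUBIC))
cv2.imwrite('pics/z3.png',cv2.resize(b,None,fx=6,fy=6,interpolation=cv2.INTER_CUBIC))"
```

```text
(no output)
```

View pics/z2.png

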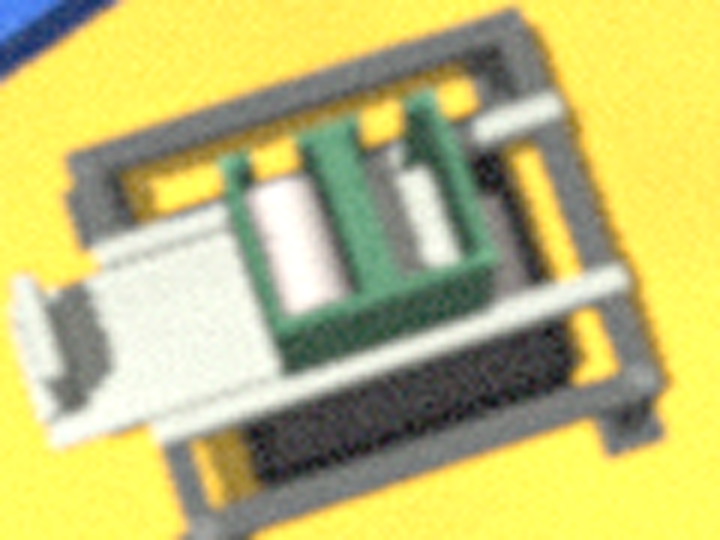

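View pics/z3.png

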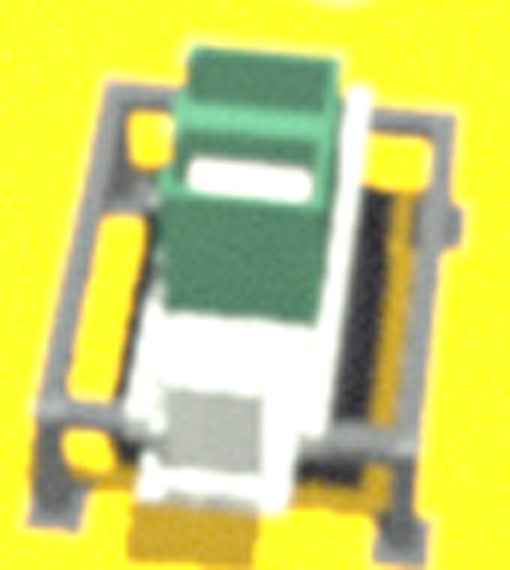

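View pics/side4.png

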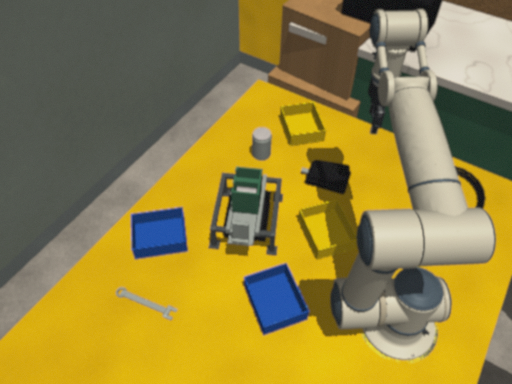

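```bash
python3 -c "
from plant import manip
print(manip.finish_job())"
```

```text
the job is handed in; nothing more can be done
None
```

The job is done and handed in at about 11 s: the gate was opened part-way, the bay away from the handle emptied, and the gate was slid shut again.

- **Opening:** I pinched the handle from above and drew the gate out to about 48 mm, inside the 42–58 mm window. That figure is measured back from the stop I met later when closing.
- **Closing:** I pushed the gate shut until the handle stopped moving while the push rose from about 8 N to 26 N. I then eased the load off, released the handle and moved the arm away.

The last pictures show:
- **Emptied bay:** only bare gate is visible on its floor.
- **Other bay:** its top slug is where it was, so that stack has not dropped. The two slugs below it cannot be seen from above.
- **Gate:** the handle sits at the shut position, within about 2 to 3 mm in the pictures.
- **Surroundings:** the tray and bystanders look unmoved, and no slug lies on the bench.

**Not confirmed:** I saw only two of the three dropped slugs under the hopper. The third should be in the tray, hidden under the gate, but no camera showed it.

My fitted model of the feeder was off by about 1 px at the hopper and 2 to 4 px at the stand's feet. I relied on the mechanical stop rather than the pictures to set the gate's zero.

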